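Crank the bottle lift up until the filling bell stands at its mark

TASK

Take the crank off its rest and fit its socket all the way down over the square drive shaft of the bottle lift: set it on lightly and turn it until it drops over the flats, do not force it. Then wind the crank clockwise until the rising bottle has pushed the sprung filling bell up 7 mm, where the dark groove on the bell's tube stands level with the top of its brass bush; do not overwind. Leave the crank on the shaft and touch nothing but the crank and its drive: not the bottle, the head or the things lying around.

Things in the scene. Friction and masses are not known exactly. Their poses are not given: they have to be found in the camera images.
- crank: the loose crank handle, dark steel, 0.29 kg, standing on its rest at the start, turned any way, origin 10 mm above the table. Origin: centre of the underside of its hub; z up along the hub, x along the arm to the grip. In the hub's underside opens a square socket, 17.6 mm wide (sides along x and y), 25 mm deep. The arm, 14 mm wide, runs out at 29 to 39 mm height
- hub_hold (a point): where to hold the crank's hub, on the hub's axis 60 mm above the crank's origin. The hub is an upright square bar with sides along the crank's x and y: 30 mm wide up to 41 mm above the origin, then 26 mm wide up to its top at 77 mm. Grip it across the crank's y, so that the fingers stand beside the arm
- grip_mid (a point): middle of the crank's upright black grip, 50 mm from the hub's axis (along the crank's x), 67 mm above the crank's origin. The grip is a sleeve 24 mm thick, from 41 to 89 mm above the crank's origin; it spins freely on its pin, so it can be held firmly while the hand goes round in a circle without turning. 25 mm are free between sleeve and hub
- crank_rest: the fixed rest of the crank: a grey disc 68 mm across and 10 mm high with an upright round pin of 14 mm that reaches 23 mm above it; lift the crank more than 23 mm to clear it. Origin: centre of its underside on the table
- stand: the fixed bottle lift: grey base plate 314 x 94 x 12 mm, with the drive housing (66 x 66 mm) at the end nearer the robot and the bottle at the other. Origin: on the table, straight below the axis of the upright drive shaft; x along the plate towards the bottle, whose axis is at x = 185 mm
- shaft_seat (a point): on the drive shaft's axis, at the steel collar on which the fully fitted hub rests: 62 mm above the table. The shaft turns with 0.22 N m of friction and stays where it is left; a turn clockwise seen from above raises the deck 12 mm, a turn back lowers it
- shaft_top (a point): top end of the drive shaft, 83 mm above the table. The shaft is a 16 mm square with bevelled shoulders up to 78 mm, and a 14 mm round pilot above. The pilot enters the socket at any angle; the hub then stands 16 mm too high on the shoulders until turned to within 6 degrees of the flats. The angle of the flats varies and is not measured: feel for it by turning under 5 to 10 N, up to a quarter turn
- deck_top (a point): centre of the top of the lift's round deck on which the bottle stands, within a 5 mm high rim; 62 to 65 mm above the table at the start, and it can rise 36 mm
- bottle: the glass bottle on the deck, part filled with grain, 66 mm across, 146 mm high, 0.23 to 0.46 kg, mouth 31 mm across. Origin: centre of its foot
- head: the fixed filling head of the lift: a steel column behind the bottle, rising to about 285 mm, with an arm and a brass bush in which the bell's tube slides. Its height differs by up to 10 mm from start to start. Origin: on the drive shaft's axis near the table
- bell_lip (a point): the flat inner face of the steel bell, 48 mm across, which the bottle's mouth meets; on the bottle's axis, 222 to 232 mm above the table at the start. A 10 mm deep skirt hangs round it
- bell (a joint): how far the bell is pushed up from its stop, in m: 0 at the start; 0.007 when the dark groove on its tube is level with the top of the brass bush (at 0 it is hidden 7 mm down in the bush). Its spring presses with 7 N at 0 and 16 N at 0.007. It first moves when the bottle's mouth meets it, after 11 to 24 mm of lift, and then follows the deck
- spare_bottle: bystander: a second glass bottle with grain, 66 mm across and 146 mm high, standing at the front left. Origin: centre of its foot
- marker: bystander: black and white marker pen, 135 mm long, lying in front of the box of caps. Origin: its middle, underneath
- tape_1: bystander: roll of yellowish tape, 105 mm across, 25 mm high, lying at the right. Origin: centre of its underside
- cap_1: bystander: blue plastic cap, 38 mm across and 46 mm high, standing at the left. Origin: centre of its underside

How it is judged (in metres and radians):
On the way:
1. the crank's socket is fully down over the square of the drive shaft (horizontal distance between crank and stand below 0.004 m and z of crank in the frame of stand below 0.066 m and angle between crank's own z axis and vertical below 0.12 rad), for 0.2 s.
At the end, for the whole second after the job is handed in: the bell stands raised by 7 mm, give or take 2 mm; the crank sits fully down on the shaft (within 4 mm of its axis and of its seat, upright within 7 degrees) and is at rest; the bottle stands upright and still under the bell (all of step 1 and value of joint bell between 0.005 and 0.009 m and angle between bottle's own z axis and vertical below 0.06 rad and horizontal distance between bottle and bell_lip below 0.006 m and linear speed of bottle below 0.02 m/s and linear speed of crank below 0.05 m/s); the robot touches nothing.
It fails at once if the crank is pressed on the end of the shaft with over 40 N while its socket is not yet over the flats (contact force between crank and stand above 40 N and z of crank in the frame of stand above 0.074 m and horizontal distance between crank and stand below 0.05 m).
It fails at once if the lift is overwound: the bell goes up more than 13 mm (value of joint bell above 0.013 m).
It fails at once if the robot touches the bottle or the filling head with more than 3 N (contact force between any of the arm, the fingers and bottle above 3 N or contact force between any of the arm, the fingers and head above 3 N).
It fails at once if the marker, the spare bottle, the tape or the blue cap is moved by more than 30 mm (distance of any of spare_bottle, marker, tape_1, cap_1 from where it was at the start of the episode above 0.03 m).
It fails at once if the crank is forced against the shaft and its housing: over 180 N in all contacts together (steady winding makes about 80 N) (contact force between crank and stand above 180 N).
It also fails if it takes over 61 s, if anything falls off the work surface, if the arm or the gripper's body presses on something with over 40 N, if the wrist force passes 120 N, or if a joint passes its speed limit or range.

ROBOT

A 6-joint arm with a two-finger parallel gripper is mounted at the origin on a cart in front of the work surface, level with it; the furniture and walls round the work are solid. World frame = base frame: x ahead of the robot, y to its left, z up, the work surface at z = 0. Lengths are in mm, angles in rad, forces in N, time in s.
With the tool pointing down it reaches from about 275 to 750 mm from the base axis. Payload 10.2 kg.
Tool frame: the origin (TCP) lies at the very end of the fingers, on their centre line; the grasp point (between the pads) lies 19 mm behind it; z points along the fingers, y is the line along which they close (so a half turn about z gives the same grasp; the last joint's range is limited). The gripper opens to 85 mm and grips with 20 to 120 N. Pads are 22 mm wide; open, the fingers measure 114 mm over their backs; the gripper's body (76 mm by 85 mm) begins 54 mm behind the grasp point. The pads swing forward as they close: fully open they stand 13 mm farther back than shut.
Start: joints at [0.99, 0.313, 1.498, -0, 1.331, -0.223], TCP at [183.875, 491.753, 231.294] pointing down, gripper open.
Joint ranges: [-2.94, 2.94], [-0.97, 2.17], [0.19, 2.56], [-1.23, 4.37], [0.02, 3.11], [-2.88, 2.88]. Speed limits (rad/s): [2.39, 2.39, 3.01, 3.14, 3.14, 3.14].

INTERFACE

Orientations are given as a unit quaternion [w, x, y, z].
In Python, from rig import ctrl gives the robot as it stands.
- The arm moves only by the shell command python3 -m inch 'ROWS' [OPENING] [FORCE]. ROWS is text: rows parted by semicolons, each of 6 numbers parted by spaces: the shift along the tool's x, y, z in mm, then the turn, a rotation vector about the tool's x, y, z in units of 6 degrees (1.0 is 6 degrees). A call has exactly 10 rows; each row shifts and turns the commanded pose from where the row before left it, along the tool's axes as they then stand; what a row does not reach is not made up. A row lasts 1/12 s, in which the tool goes at most 41.7 mm and 7.16 degrees, less where a joint would pass 70% of its speed; a pose out of reach is approached as far as the arm can. A call with a gripper value outside its range is refused whole. OPENING is the opening, from 0 (shut) to 1 (fully open), set as the call begins (- or left out, the last holds). The fingers move at their own pace and stop on an object; FORCE is the grip in N (left out, the last holds). Time passes only in rows, so rows that do not move let the fingers close, or fill a call up. It gives the time, the measured TCP pose, the force, the opening and the grip force at its end, in the units of the state.
- ctrl.sense(): the state, without advancing time (a new reading comes with each control period).
- ctrl.capture(name): name is "scene" or "top" or "wrist"; returns a dict with "image" (480x640x3 uint8, red, green, blue), "intrinsics" (3x3 intrinsics, pixels), "rvec" (rotation vector, rad) and "tvec" (3), from world to camera coordinates, as OpenCV has them. Camera axes: x right, y down, z forward; pixel columns grow to the right and rows downward; lengths in mm; the calibration is good to about 2 mm. A picture is of the moment at which its call begins. There is no depth.
- ctrl.finish_job(): hands the job in; it is judged then, once.
The state is a dict: "time_s": time; "joints": joint angles; "dq": joint speeds; "tau": joint torques, N m; "eef_pos": TCP position; "ee_rot": TCP orientation; "force": force on the tool from outside, world axes, zero at the start; "wrist_torque": the same for the moment, N m; "grip_width": opening from 0.0 (shut) to 1.0 (fully open); "grip_force": force on a finger pad.
Only numpy, scipy, OpenCV 4.12 (cv2) and the standard library are available. Lean on these libraries where they do the work, as an engineer would, in place of code of your own. Each camera call takes 0.05 s, during which the arm holds its last target. There are 200 camera calls.

## Working session

There is one attempt and no reset: what is moved stays moved. The work goes in short steps, Python scripts to look and compute and a shell command to move; the robot and the scene stay as the last step left them, time stands still between calls to the robot, and variables do not carry over. Pictures are saved under pics/ and viewed, at most 10 in all, crops included, and the job is handed in when it is done.

```bash
ls; mkdir -p pics
cat > h.py <<'E'
import numpy as np, cv2, pickle
from rig import ctrl
def cap(n,save):
    c=ctrl.capture(n); cv2.imwrite(f'pics/{save}.png',cv2.cvtColor(np.array(c['image'],np.uint8),cv2.COLOR_RGB2BGR))
    pickle.dump(c,open(f'pics/{save}.pkl','wb')); return c
def load(s): return pickle.load(open(f'pics/{s}.pkl','rb'))
def ray(c,u,v):
    K=np.array(c['intrinsics'],float);R=cv2.Rodrigues(np.array(c['rvec'],float))[0];t=np.array(c['tvec'],float).ravel()
    d=R.T@np.linalg.inv(K)@[u,v,1]; return -R.T@t,d/np.linalg.norm(d)
def onz(c,u,v,z):
    o,d=ray(c,u,v); return o+d*(z-o[2])/d[2]
def tri(*obs):
    A=np.zeros((3,3));b=np.zeros(3);L=[ray(*o) for o in obs]
    for o,d in L: P=np.eye(3)-np.outer(d,d);A+=P;b+=P@o
    x=np.linalg.solve(A,b); return x,[np.linalg.norm(np.cross(x-o,d)) for o,d in L]
def proj(c,p): return cv2.projectPoints(np.array([p],float),np.array(c['rvec'],float),np.array(c['tvec'],float),np.array(c['intrinsics'],float),None)[0].ravel()
E
python3 - <<'E'
from h import *
for n in('scene','top','wrist'):
    c=cap(n,n+'0'); print(n,ray(c,320,240),c['intrinsics'][0][0])
cv2.imwrite('pics/both.png',np.vstack([cv2.resize(cv2.imread(f'pics/{n}0.png'),(400,300)) for n in('scene','wrist')]))
print(ctrl.sense())
E
```

```text
pics
scene (array([-115.29928206, -812.60596178,  731.84892374]), array([ 0.55097777,  0.66633591, -0.50241413])) 437.14357635234103
top (array([ 344.56736376,   -9.07294595, 1278.11446601]), array([ 0.15649037, -0.00792559, -0.98764768])) 434.7434307190087
wrist (array([107.11387474, 520.12952088, 373.14102899]), array([ 0.30456384, -0.11477271, -0.94555174])) 376.74639821810695
{'time_s': 0.15, 'joints': array([ 9.89603878e-01,  3.13308118e-01,  1.49823733e+00,  1.92660724e-05,
        1.33104076e+00, -2.23394512e-01]), 'dq': array([-0.00054786, -0.00197571, -0.00294188,  0.00135827,  0.00090343,
       -0.00016567]), 'tau': array([ 1.51868200e-03, -4.12366176e+01, -2.59794116e+01, -1.69527607e-04,
        3.21447013e-03,  6.33878221e-05]), 'eef_pos': array([183.75611573, 491.58360073, 230.88288665]), 'ee_rot': array([-2.03112312e-04,  1.77948456e-01,  9.84039684e-01, -4.53453602e-04]), 'force': array([-0.14154217,  0.56615239,  0.37437455]), 'wrist_torque': array([-0.01343238,  0.03216528, -0.02406907]), 'grip_force': 0.0, 'grip_width': 1.0017400871183213}
```

View pics/top0.png

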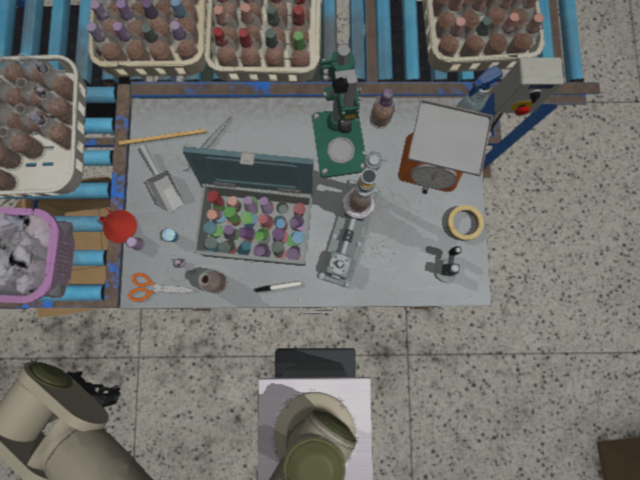

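View pics/scene0.png

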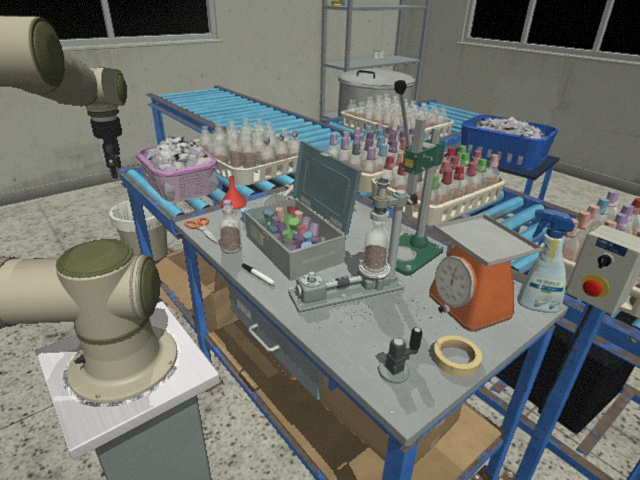

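The top view shows the shaft near (340,262), the crank hub near (448,269) and the grip near (456,251). The scene view shows the hub near (396,355), the grip near (416,337) and the drive housing near (312,285). Next I'll look at enlarged crops.

Run:
```python
from h import *
t=cv2.imread('pics/top0.png');s=cv2.imread('pics/scene0.png')
f=lambda im,x,y,w,h,k:cv2.resize(im[y:y+h,x:x+w],(w*k,h*k),interpolation=cv2.INTER_CUBIC)
a=np.hstack([f(t,310,230,66,50,6)[:, :400],f(t,420,230,66,50,6)[:, :400]])
b=np.hstack([f(s,280,260,66,50,6),f(s,370,320,66,66,6)[:300]])
cv2.imwrite('pics/crop.png',np.vstack([a,b])); print(a.shape)
```

```text
(300, 792, 3)
```

View pics/crop.png

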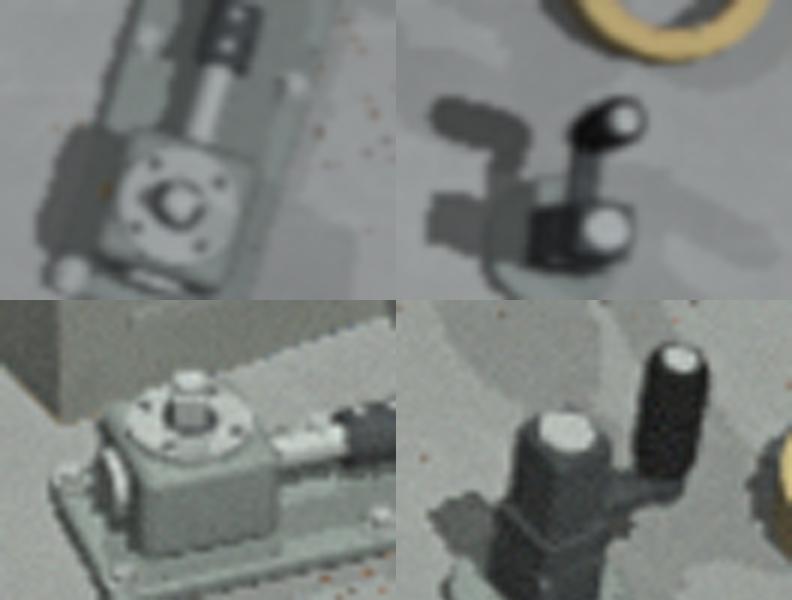

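The crops show:

| Point | Top view (px) | Scene view (px) |
|---|---|---|
| shaft top | (339.6,263.4) | (311.3,273.1) |
| hub top | (454.4,267.6) | (398.1,341.3) |
| grip top | (458.1,249.6) | (417.3,329.3) |

Run:
```python
from h import *
t=load('top0');s=load('scene0')
for n,a,b in(('shaft',(339.6,263.4),(311.3,273.1)),('hub',(454.4,267.6),(398.1,341.3)),('grip',(458.1,249.6),(417.3,329.3))):
    print(n,tri((t,*a),(s,*b)),onz(t,*a,{'shaft':83,'hub':87,'grip':99}[n]))
from scipy.spatial.transform import Rotation as R
q=ctrl.sense()['ee_rot'];print(R.from_quat(np.r_[q[1:],q[0]]).as_matrix().round(3))
```

```text
shaft (array([468.71280065, -72.65373014,  83.60216439]), [np.float64(0.8693660830781188), np.float64(0.8693660830781968)]) [468.04697227 -72.1999562   83.        ]
hub (array([ 453.81321173, -388.26009338,   89.42072817]), [np.float64(1.0074464160535979), np.float64(1.0074464160536585)]) [ 453.25596909 -388.33307679   87.        ]
grip (array([ 502.01446939, -397.06951923,  102.52133241]), [np.float64(1.140494736120075), np.float64(1.1404947361201954)]) [ 501.61279422 -397.40743862   99.        ]
[[-0.937  0.35  -0.001]
 [ 0.35   0.937 -0.001]
 [ 0.    -0.001 -1.   ]]
```

```bash
python3 -m inch '-28 -26.5 0 0 0 0;-28 -26.5 0 0 0 0;-28 -26.5 0 0 0 0;-28 -26.5 0 0 0 0;-28 -26.5 0 0 0 0;-28 -26.5 0 0 0 0;-28 -26.5 0 0 0 0;-28 -26.5 0 0 0 0;-28 -26.5 0 0 0 0;-28 -26.5 0 0 0 0'
```

```text
time_s: 0.98
eef_pos: [353.6, 143.7, 231.4]
ee_rot: [0.0, 0.178, 0.984, 0.0]
force: [0.6, 0.2, 0.2]
grip_width: 0.999
grip_force: 0.0
```

```bash
python3 -m inch '-28 -26.5 0 0 0 0;-28 -26.5 0 0 0 0;-28 -26.5 0 0 0 0;-17 -32.6 0 0 0 0;-17 -32.6 0 0 0 0;-17 -32.6 0 0 0 0;-17 -32.6 0 0 0 0;-17 -32.6 0 0 0 0;-17 -32.6 0 0 0 0;-17 -32.6 0 0 0 0'; python3 -c "
from h import *;print(ctrl.sense()['joints'])"
```

```text
time_s: 1.82
eef_pos: [435.5, -215.7, 231.2]
ee_rot: [-0.0, 0.178, 0.984, 0.0]
force: [0.5, -0.0, -0.0]
grip_width: 0.999
grip_force: 0.0
[-7.01601754e-01  2.26997663e-01  1.61077087e+00  4.30196719e-05
  1.30408151e+00 -1.91427678e+00]
```

```bash
python3 -m inch '-15.6 -31 0 0 0 0;-15.6 -31 0 0 0 0;-15.6 -31 0 0 0 0;-15.6 -31 0 0 0 0;-15.6 -31.6 0 0 0 0;0 0 0 0 0 -0.8;0 0 0 0 0 -0.85;0 0 0 0 0 0;0 0 0 0 0 0;0 0 0 0 0 0'
python3 - <<'E'
from h import *
cap('wrist','w1')
im=cv2.imread('pics/w1.png');cv2.imwrite('pics/w1c.png',im)
E
```

```text
time_s: 2.65
eef_pos: [454.3, -386.6, 231.3]
ee_rot: [-0.0, 0.093, 0.996, 0.0]
force: [-0.7, 0.6, 0.1]
grip_width: 1.001
grip_force: 0.0
```

View pics/w1.png

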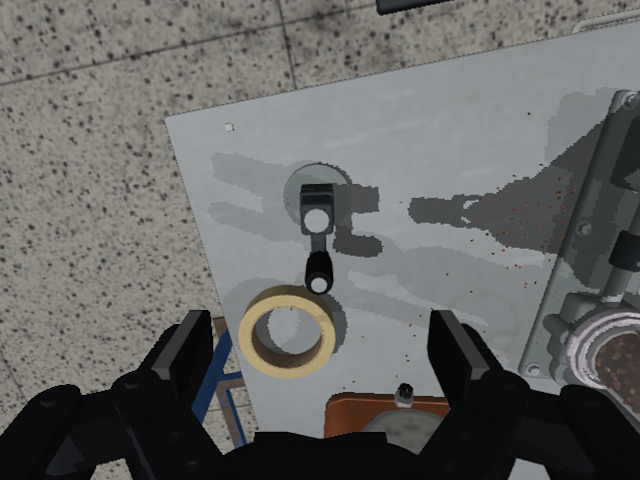

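In the wrist view, the hub top is at (317,220), the grip top is at (319,285) and the tape is at (288,333).

Run:
```python
from h import *
t=load('top0');s=load('scene0');w=load('w1')
H=tri((t,454.4,267.6),(s,398.1,341.3),(w,317,220));G=tri((t,458.1,249.6),(s,417.3,329.3),(w,319,285.5))
print(H,G); print(onz(w,317,220,87),onz(w,319,285.5,99))
d=(onz(w,319,285.5,99)-onz(w,317,220,87));print(np.degrees(np.arctan2(d[1],d[0])),np.linalg.norm(d[:2]))
print('disc',onz(w,318,192,10),'tape',onz(w,288,333,12),'hub sq L,R',onz(w,301,208,51),onz(w,334,208,51))
```

```text
(array([ 453.58469084, -388.54563454,   89.52497225]), [np.float64(1.1042812673153586), np.float64(0.9940941503923446), np.float64(0.5059672727802564)]) (array([ 502.32709269, -396.94053036,  102.62247824]), [np.float64(1.348517531866692), np.float64(0.9937877504382693), np.float64(0.5871098100628555)])
[ 454.02168416 -389.1310154    87.        ] [ 504.68161403 -397.15088519   99.        ]
-8.995724782617549 51.29080624606051
disc [ 447.77180003 -387.49642969   10.        ] tape [ 596.68398512 -449.82528836   12.        ] hub sq L,R [ 450.67968971 -403.09880758   51.        ] [ 456.098736   -374.55053485   51.        ]
```

```bash
python3 -m inch '0 -2.2 25 0 0 -0.15;0 0 35 0 0 0;0 0 35 0 0 0;0 0 30 0 0 0;0 0 25 0 0 0;0 0 15 0 0 0;0 0 8 0 0 0;0 0 3 0 0 0;0 0 0 0 0 0;0 0 0 0 0 0'
```

```text
time_s: 3.53
eef_pos: [454.3, -389.5, 56.5]
ee_rot: [0.001, 0.085, 0.996, -0.001]
force: [-0.5, 0.4, 0.8]
grip_width: 1.001
grip_force: 0.0
```

```bash
python3 -m inch '0 0 0 0 0 0;0 0 0 0 0 0;0 0 0 0 0 0;0 0 0 0 0 0;0 0 0 0 0 0;0 0 0 0 0 0;0 0 0 0 0 0;0 0 0 0 0 0;0 0 0 0 0 0;0 0 0 0 0 0' 0 70
```

```text
time_s: 4.37
eef_pos: [454.0, -389.3, 55.7]
ee_rot: [0.0, 0.085, 0.996, -0.0]
force: [0.2, -1.2, 5.7]
grip_width: 0.295
grip_force: 69.6
```

```bash
python3 -m inch '0 0 -10 0 0 0;0 0 -20 0 0 0;0 0 -30 0 0 0;0 0 -30 0 0 0;0 0 -10 0 0 0;2 20 0 0 0 0;4 35 0 0 0 0;4 35 0 0 0 0;4 35 0 0 0 0;4 35 0 0 0 0'
```

```text
time_s: 5.2
eef_pos: [462.3, -226.4, 154.2]
ee_rot: [-0.001, 0.085, 0.996, 0.001]
force: [1.0, -0.4, -2.1]
grip_width: 0.294
grip_force: 69.2
```

```bash
python3 -m inch '4 35 0 0 0 0;3.5 30 0 0 0 0;1 10 0 0 0 0;0 3.3 0 0 0 0;0 0 0 0 0 0;0 0 0 0 0 0;0 0 0 0 0 0;0 0 0 0 0 0;0 0 0 0 0 0;0 0 0 0 0 0'
python3 - <<'E'
from h import *
cap('wrist','w2');cap('top','t2');cap('scene','s2')
s=ctrl.sense();print(s['eef_pos'],s['joints'],s['force'],s['wrist_torque'],s['grip_width'])
E
```

```text
time_s: 6.03
eef_pos: [467.9, -150.2, 155.2]
ee_rot: [-0.0, 0.085, 0.996, -0.0]
force: [0.0, -0.4, -3.0]
grip_width: 0.294
grip_force: 69.4
[ 467.88906554 -149.86262635  155.27705983] [-5.48946653e-01  3.15831511e-01  1.70466576e+00 -2.02939021e-05
  1.12113733e+00 -1.95022533e+00] [-0.3884024  -0.5245309  -1.95071692] [-0.03791205  0.02209332  0.03161446] 0.29598869744859174
```

View pics/w2.png

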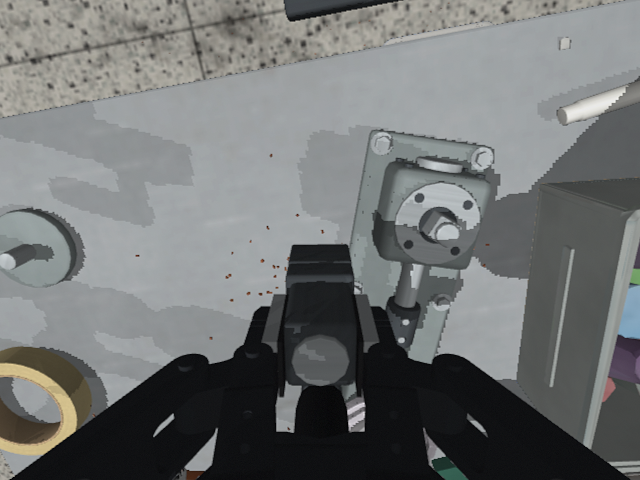

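The crank is held well. The shaft's pilot top is near (447,231) and the crank hub's top is at (320,360). I'll enlarge the shaft to see its flats.

Run:
```python
from h import *
w=cv2.imread('pics/w2.png');cv2.imwrite('pics/z2.png',cv2.resize(w[180:260,390:490],(800,640),interpolation=cv2.INTER_CUBIC)[:600])
```

```text
(no output)
```

View pics/z2.png

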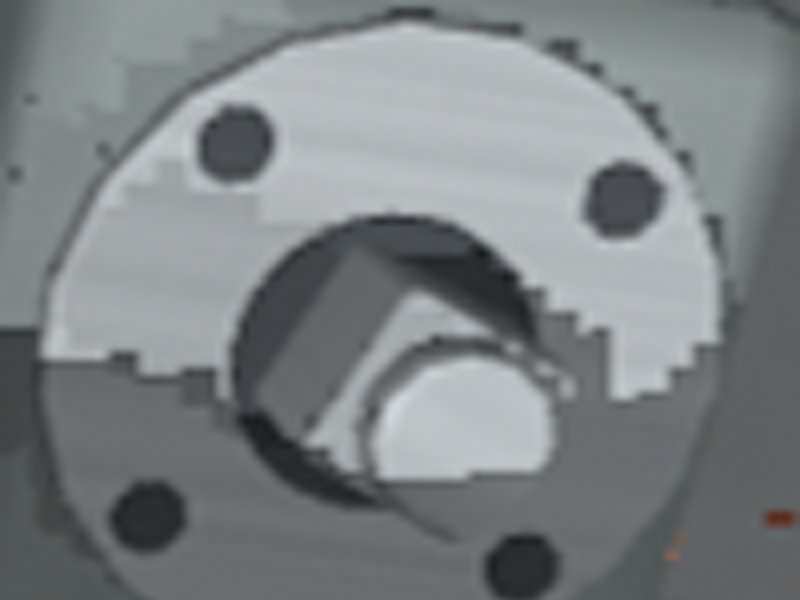

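The pilot's top centre is at crop (463,430). Corners of the square's top lie at crop (413,290), (308,440) and (572,388), so the angle of the flats can be measured.

Run:
```python
from h import *
w=load('w2');t=load('top0');s=load('scene0')
f=lambda x,y:(390+x/8-.44,180+y/8-.44)
p=f(463,430);print(tri((t,339.6,263.4),(s,311.3,273.1),(w,*p)),onz(w,*p,83))
A,B,C=[onz(w,*f(*q),77) for q in((413,290),(308,440),(572,388))]
for d in(B-A,C-A): print(np.degrees(np.arctan2(d[1],d[0])),np.linalg.norm(d[:2]))
print('sq centre from BC',(B+C)/2)
print('flange c',onz(w,*f(382,348),60), 'hub top in hand',onz(w,320,360,155.2-55.7+87))
```

```text
(array([468.64099558, -72.89860879,  83.55915366]), [np.float64(0.9716212161679584), np.float64(0.8185699795457493), np.float64(0.4050000240024391)]) [468.74106259 -73.15007691  83.        ]
-39.61079787329009 13.78785206910662
49.315567880259486 15.122416128652906
sq centre from BC [469.42792398 -73.06404034  77.        ]
flange c [469.25492941 -72.45595288  60.        ] hub top in hand [ 468.50648605 -150.562436    186.5       ]
```

```bash
python3 -m inch '2 12 0 0 0 0;4 24 0 0 0 0;4 24 0 0 0 0;2.6 16.2 0 0 0 0;0 0 0 0 0 1;0 0 0 0 0 1;0 0 0 0 0 1;0 0 8 0 0 1;0 0 8 0 0 1;0 0 6 0 0 0'; python3 -c "
from h import *;s=ctrl.sense();print(s['eef_pos'],s['joints'],s['ee_rot'],s['force'],s['wrist_torque'])"
```

```text
time_s: 7.02
eef_pos: [468.1, -71.8, 132.8]
ee_rot: [-0.0, 0.341, 0.94, 0.0]
force: [0.4, 0.8, -3.2]
grip_width: 0.291
grip_force: 69.6
[468.10328294 -71.75927692 132.80759615] [-4.00303084e-01  3.09149261e-01  1.78143387e+00  1.46517768e-04
  1.05141256e+00 -1.27497708e+00] [-1.97924362e-04  3.41110062e-01  9.40023341e-01  7.40267955e-05] [ 0.42828749  0.75456744 -3.24285872] [0.03088133 0.02386846 0.00491736]
```

```bash
python3 -m inch '-0.7 -0.4 0 0 0 0;0 0 1.5 0 0 0;0 0 1.5 0 0 0;0 0 1.5 0 0 0;0 0 1.5 0 0 0;0 0 1 0 0 0;0 0 0 0 0 0;0 0 0 0 0 0;0 0 0 0 0 0;0 0 0 0 0 0'; python3 -c "
from h import *;s=ctrl.sense();print(s['eef_pos'],s['force'],s['wrist_torque'])"
```

```text
time_s: 7.85
eef_pos: [468.7, -73.2, 126.4]
ee_rot: [0.0, 0.34, 0.941, -0.0]
force: [-0.3, 1.3, -2.5]
grip_width: 0.294
grip_force: 69.6
[468.65374828 -73.24563775 126.3774923 ] [-0.31927079  1.34632471 -2.53067208] [ 0.02993907 -0.03381111 -0.03774738]
```

```bash
python3 -m inch '0 0 0.8 0 0 0;0 0 0.8 0 0 0;0 0 0.8 0 0 0;0 0 0.8 0 0 0;0 0 0 0 0 0;0 0 0 0 0 0;0 0 0 0 0 0;0 0 0 0 0 0;0 0 0 0 0 0;0 0 0 0 0 0'; python3 -c "
from h import *;s=ctrl.sense();print(s['eef_pos'],s['force'],s['wrist_torque'])"
```

```text
time_s: 8.68
eef_pos: [468.6, -73.2, 123.1]
ee_rot: [0.0, 0.34, 0.941, -0.0]
force: [0.1, -0.4, -2.4]
grip_width: 0.297
grip_force: 69.6
[468.62031443 -73.23499375 123.12070066] [ 0.08088626 -0.36044001 -2.40860116] [ 0.01366382  0.03097931 -0.02393835]
```

```bash
python3 -m inch '0 0 0.8 0 0 0;0 0 0.8 0 0 0;0 0 0.8 0 0 0;0 0 0.8 0 0 0;0 0 0 0 0 0;0 0 0 0 0 0;0 0 0 0 0 0;0 0 0 0 0 0;0 0 0 0 0 0;0 0 0 0 0 0'; python3 -c "
from h import *;s=ctrl.sense();print(s['eef_pos'],s['force'],s['wrist_torque'])"
```

```text
time_s: 9.52
eef_pos: [468.7, -73.2, 119.9]
ee_rot: [0.0, 0.34, 0.941, 0.0]
force: [3.3, 1.8, -5.3]
grip_width: 0.296
grip_force: 69.3
[468.72543305 -73.17054373 119.874703  ] [ 3.33822327  1.82256033 -5.34876615] [ 0.30507713 -0.65255348  0.04511838]
```

```bash
python3 -m inch '-0.2 0.5 0 0 0 0;0 0 1.2 0 0 0;0 0 1.2 0 0 0;0 0 1.2 0 0 0;0 0 1.2 0 0 0;0 0 1.2 0 0 0;0 0 1.2 0 0 0;0 0 0 0 0 0;0 0 0 0 0 0;0 0 0 0 0 0'; python3 -c "
from h import *;s=ctrl.sense();print(s['eef_pos'],s['force'],s['wrist_torque'])"
```

```text
time_s: 10.35
eef_pos: [469.0, -72.9, 112.7]
ee_rot: [-0.0, 0.34, 0.941, -0.0]
force: [0.3, 0.1, -3.4]
grip_width: 0.292
grip_force: 69.5
[469.04795739 -72.94804568 112.69760759] [ 0.25432766  0.13452433 -3.44232583] [-0.02676882  0.02071059  0.03538792]
```

```bash
python3 -m inch '0 0 1 0 0 0;0 0 1 0 0 0;0 0 1 0 0 0;0 0 1 0 0 0;0 0 0.6 0 0 0;0 0 0.6 0 0 0;0 0 0 0 0 0;0 0 0 0 0 0;0 0 0 0 0 0;0 0 0 0 0 0'; python3 -c "
from h import *;s=ctrl.sense();print(s['eef_pos'],s['force'],s['wrist_torque'])"
```

```text
time_s: 11.18
eef_pos: [469.1, -73.0, 107.7]
ee_rot: [0.0, 0.34, 0.941, -0.0]
force: [-2.6, 0.7, 3.0]
grip_width: 0.295
grip_force: 70.2
[469.10080217 -72.9576111  107.6975897 ] [-2.55600798  0.68772193  2.98027161] [0.12493595 0.40145605 0.01371233]
```

Seated, with light contact at the expected height. Now I'll start winding by the hub.

```bash
python3 -m inch '0 0 0 0 0 0.5;0 0 0 0 0 1;0 0 0 0 0 1;0 0 0 0 0 1;0 0 0 0 0 1;0 0 0 0 0 1;0 0 0 0 0 1;0 0 0 0 0 1;0 0 0 0 0 1;0 0 0 0 0 1'; python3 -c "
from h import *;s=ctrl.sense();print(s['eef_pos'],s['joints'][5],s['force'],s['wrist_torque'])"
```

```text
time_s: 12.02
eef_pos: [469.6, -73.2, 107.7]
ee_rot: [0.001, 0.749, 0.663, 0.0]
force: [1.2, -0.2, 0.3]
grip_width: 0.295
grip_force: 70.2
[469.59376065 -73.16870082 107.68571295] -0.2801379241404216 [ 1.22122412 -0.24832956  0.32809745] [-0.11537895 -0.08453271  0.29381782]
```

```bash
python3 -m inch '0 0 0 0 0 1.1;0 0 0 0 0 1.1;0 0 0 0 0 1.1;0 0 0 0 0 1.1;0 0 0 0 0 1.1;0 0 0 0 0 1.1;0 0 0 0 0 1.1;0 0 0 0 0 1.1;0 0 0 0 0 1.1;0 0 0 0 0 1.1'
```

```text
time_s: 12.85
eef_pos: [469.3, -73.1, 107.7]
ee_rot: [0.0, 0.989, 0.148, 0.0]
force: [-1.2, 0.2, 0.9]
grip_width: 0.291
grip_force: 70.4
```

```bash
python3 -m inch '0 0 0 0 0 1.1;0 0 0 0 0 1.1;0 0 0 0 0 1.1;0 0 0 0 0 1.1;0 0 0 0 0 1.1;0 0 0 0 0 1.1;0 0 0 0 0 1.1;0 0 0 0 0 1.1;0 0 0 0 0 0.5;0 0 0 0 0 0'; python3 -c "
from h import *;s=ctrl.sense();print(s['eef_pos'],s['joints'][5],s['force'],s['wrist_torque'])
print(proj(load('scene0'),[468,-73,62]))"
```

```text
time_s: 13.68
eef_pos: [469.3, -72.8, 107.7]
ee_rot: [-0.0, 0.944, -0.33, 0.0]
force: [-0.6, 2.1, 3.1]
grip_width: 0.297
grip_force: 70.4
[469.27308737 -72.78031177 107.68793799] 1.8425389513474806 [-0.64988324  2.09576129  3.06260268] [0.41879526 0.20857933 0.11203218]
[310.74895776 280.07691894]
```

```bash
python3 -m inch '0 0 0 0 0 1;0 0 0 0 0 1.1;0 0 0 0 0 1.1;0 0 0 0 0 1.1;0 0 0 0 0 1.1;0 0 0 0 0 1.1;0 0 0 0 0 0;0 0 0 0 0 0;0 0 0 0 0 0;0 0 0 0 0 0'; python3 -c "
from h import *;s=ctrl.sense();print(s['eef_pos'],s['joints'][5],s['force'],s['wrist_torque'])"
```

```text
time_s: 14.52
eef_pos: [469.4, -72.7, 107.7]
ee_rot: [-0.0, 0.781, -0.625, 0.0]
force: [0.9, 4.7, 4.7]
grip_width: 0.295
grip_force: 70.5
[469.36123773 -72.74485772 107.69239624] 2.5186591339385695 [0.94405068 4.70132551 4.72045817] [ 1.02932815 -0.12291528  0.06794672]
```

```bash
python3 -m inch '0 0 0 0 0 0;0 0 0 0 0 0;0 0 0 0 0 0;0 0 0 0 0 0;0 0 -10 0 0 0;0 0 -20 0 0 0;0 0 -20 0 0 0;0 0 -10 0 0 0;-20 0 0 0 0 0;-30 0 0 0 0 0' 0.8
python3 - <<'E'
from h import *
s=ctrl.sense();print(s['eef_pos'],s['joints'],s['ee_rot'],s['force'])
cap('wrist','w3');cap('scene','s3');cap('top','t3')
a=cv2.imread('pics/w3.png');b=cv2.imread('pics/s3.png')
cv2.imwrite('pics/v3.png',np.hstack([cv2.resize(a,(400,300)),cv2.resize(b[150:315,270:490],(400,300),interpolation=cv2.INTER_CUBIC)]))
E
```

```text
time_s: 15.35
eef_pos: [458.9, -25.2, 168.9]
ee_rot: [-0.0, 0.779, -0.627, 0.001]
force: [0.5, 1.1, -0.4]
grip_width: 0.802
grip_force: 0.0
[458.91898962 -25.20586352 168.85668558] [-3.10413681e-01  2.31732295e-01  1.77823698e+00 -5.33935153e-04
  1.12892270e+00  2.61579901e+00] [-2.59521687e-04  7.79082394e-01 -6.26920045e-01  1.34698741e-03] [ 0.53992438  1.11124553 -0.38509644]
```

View pics/v3.png

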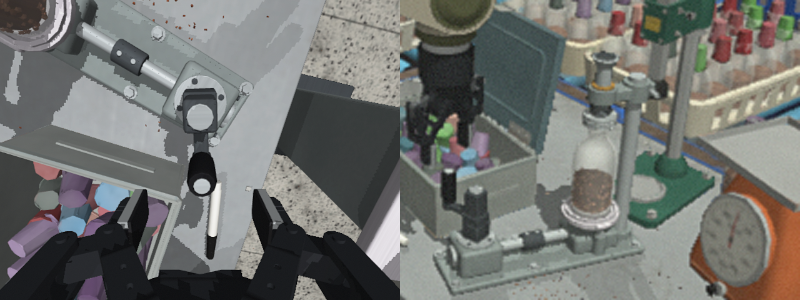

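The crank is fully down with its arm pointing at +y, and the bottle hasn't reached the bell yet. The box corner is nearby, so I'll measure it and the crank's exact place.

Run:
```python
from h import *
w2=load('w2');w3=load('w3')
print('box corner',tri((w2,541,186),(w3,290,317)))
print('grip top',onz(w3,202*1.6,185*1.6,151),'hub top',onz(w3,199*1.6,114*1.6,139))
t=load('t3');print('bottle',onz(load('top0'),359,205,100))
```

```text
box corner (array([464.89760449,  25.63031693,  48.20588292]), [np.float64(21.874397909385248), np.float64(21.87439790938525)])
grip top [457.33826083 -24.58549324 151.        ] hub top [470.65084143 -74.79782582 139.        ]
bottle [ 628.82658695 -127.82425849  100.        ]
```

```bash
python3 -m inch '0 0 15 0 0 0;0 0 20 0 0 0;0 0 15 0 0 0;0 0 6 0 0 0;0 0 3 0 0 0;0 0 0 0 0 0;0 0 0 0 0 0;0 0 0 0 0 0;0 0 0 0 0 0;0 0 0 0 0 0'; python3 -c "
from h import *;s=ctrl.sense();print(s['eef_pos'],s['joints'][5],s['force'])"
```

```text
time_s: 16.33
eef_pos: [458.5, -24.2, 109.0]
ee_rot: [-0.0, 0.78, -0.626, 0.0]
force: [0.4, 0.5, -0.2]
grip_width: 0.798
grip_force: 0.0
[458.5192175  -24.22643027 108.9809754 ] 2.614473509404811 [ 0.40823359  0.48881149 -0.16223512]
```

```bash
python3 -m inch '0 0 0 0 0 0;0 0 0 0 0 0;0 0 0 0 0 0;0 0 0 0 0 0;0 0 0 0 0 0;0 0 0 0 0 0;0 0 0 0 0 0;0 0 0 0 0 0;0 0 0 0 0 0;0 0 0 0 0 0' 0 40; python3 -c "
from h import *;s=ctrl.sense();print(s['eef_pos'],s['ee_rot'],s['joints'][5],s['force'],s['wrist_torque']);cap('scene','c0')"
```

```text
time_s: 17.17
eef_pos: [458.2, -24.1, 108.6]
ee_rot: [0.0, 0.78, -0.626, -0.0]
force: [-2.5, 1.2, 4.8]
grip_width: 0.267
grip_force: 39.2
[458.20081068 -24.07017899 108.57661798] [ 1.80849973e-05  7.79899514e-01 -6.25904740e-01 -7.42739188e-05] 2.614605192419638 [-2.46243254  1.1819306   4.82871293] [ 0.14841524  0.56618278 -0.0033652 ]
```

```bash
python3 -m inch '1.1 -10.4 0 0 0 0;3.2 -9.9 0 0 0 0;5.2 -9.1 0 0 0 0;7 -7.8 0 0 0 0;8.5 -6.1 0 0 0 0;9.5 -4.3 0 0 0 0;10.2 -2.2 0 0 0 0;10.5 0 0 0 0 0;10.2 2.2 0 0 0 0;9.6 4.3 0 0 0 0'
python3 - <<'E'
from h import *
s=ctrl.sense();cap('scene','c1');p=s['eef_pos'];print(p,s['joints'][5],s['force'],s['wrist_torque'],np.degrees(np.arctan2(p[1]+73,p[0]-469.2)),np.hypot(p[1]+73,p[0]-469.2))
E
```

```text
time_s: 18.05
eef_pos: [517.8, -87.5, 108.7]
ee_rot: [-0.001, 0.78, -0.626, 0.0]
force: [1.3, 7.2, 2.6]
grip_width: 0.269
grip_force: 39.2
[517.7834147  -87.53065858 108.68998575] 2.5301256109118277 [1.27630307 7.24638173 2.6493817 ] [ 1.3525228  -0.19751658 -0.01650251] -16.65123046939433 50.70984344879109
```

```bash
python3 -m inch '8.5 6.1 0 0 0 0;7 7.8 0 0 0 0;5.2 9.1 0 0 0 0;3.2 9.9 0 0 0 0;1.1 10.4 0 0 0 0;-1.1 10.4 0 0 0 0;-3.2 9.9 0 0 0 0;-5.2 9.1 0 0 0 0;-7 7.8 0 0 0 0;-8.5 6.1 0 0 0 0'
python3 - <<'E'
from h import *
s=ctrl.sense();cap('scene','c2');p=s['eef_pos'];print(p,s['joints'][5],s['force'],s['wrist_torque'],np.degrees(np.arctan2(p[1]+73,p[0]-469.2)),np.hypot(p[1]+73,p[0]-469.2))
g=lambda n:cv2.cvtColor(cv2.imread(f'pics/{n}.png'),cv2.COLOR_BGR2GRAY)
# gripper-free view of head? montage s3,c1,c2
z=[cv2.resize(cv2.imread(f'pics/{n}.png')[165:285,350:415],(265,490),interpolation=cv2.INTER_CUBIC) for n in('scene0','c1','c2')]
cv2.imwrite('pics/v4.png',np.hstack(z))
E
```

```text
time_s: 18.93
eef_pos: [433.5, -107.6, 109.0]
ee_rot: [-0.001, 0.78, -0.626, 0.003]
force: [9.2, -1.1, -2.9]
grip_width: 0.265
grip_force: 39.4
[ 433.53311613 -107.64474319  108.99628335] 2.4173772197576997 [ 9.20617399 -1.10753828 -2.85636765] [-0.32586422 -1.49711732 -0.00987784] -135.83286683364733 49.72308152073539
```

View pics/v4.png

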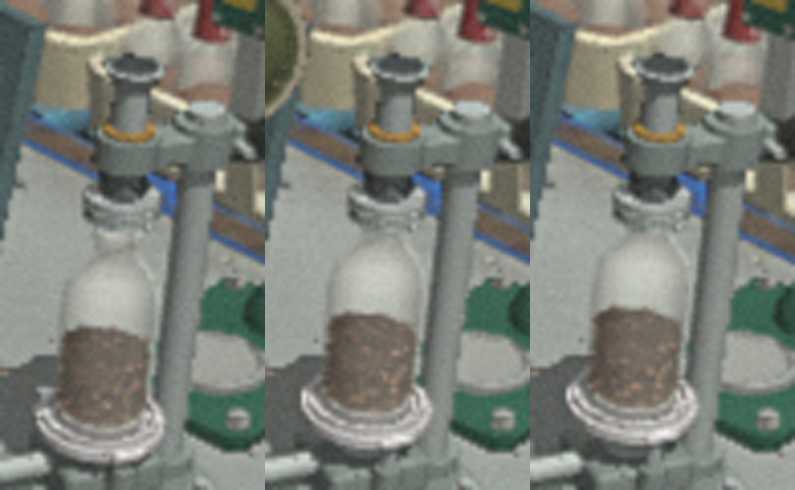

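The bell at crop y≈205 and the tube cap at y≈65 haven't moved yet. The bottle has risen into the skirt. From here I'll track the cap, bell and deck with sub-pixel matching.

```bash
cat >> h.py <<'E'
REG={'cap':(375,391,177,188),'bell':(369,392,210,221),'deck':(358,392,262,277)}
def bell(n):
    a=cv2.imread('pics/scene0.png');b=cv2.imread(f'pics/{n}.png');o={};k=8
    up=lambda im:cv2.GaussianBlur(cv2.resize(im,None,fx=k,fy=k,interpolation=cv2.INTER_CUBIC),(0,0),4)
    c=load('scene0')
    for r,(x0,x1,y0,y1) in REG.items():
        m=cv2.matchTemplate(up(b[y0-16:y1+6,x0-3:x1+3]),up(a[y0:y1,x0:x1]),cv2.TM_CCOEFF_NORMED)
        _,v,_,l=cv2.minMaxLoc(m); o[r]=(round(float((l[1]-16*k)/k),2),round(v,3))
    return o
E
python3 - <<'E'
from h import *
for n in('s3','c0','c1','c2'):print(n,bell(n))
c=load('scene0')
for z in(70,240,290):print(proj(c,[645,-130,z+10])-proj(c,[645,-130,z]))
print(proj(c,[645,-130,70]))
E
```

```text
s3 {'cap': (0.0, 0.994), 'bell': (0.0, 0.996), 'deck': (-2.25, 0.95)}
c0 {'cap': (0.0, 0.994), 'bell': (0.0, 0.996), 'deck': (-2.25, 0.95)}
c1 {'cap': (0.0, 0.994), 'bell': (0.0, 0.997), 'deck': (-3.38, 0.941)}
c2 {'cap': (0.0, 0.994), 'bell': (0.0, 0.997), 'deck': (-4.62, 0.947)}
[ 0.30240946 -3.04373825]
[ 0.35025222 -3.52527362]
[ 0.36649565 -3.68876304]
[374.14306081 264.72000634]
```

```bash
python3 -m inch '-9.6 4.3 0 0 0 0;-10.2 2.2 0 0 0 0;-10.5 0 0 0 0 0;-10.2 -2.2 0 0 0 0;-9.5 -4.3 0 0 0 0;-8.5 -6.1 0 0 0 0;-7 -7.8 0 0 0 0;-5.2 -9.1 0 0 0 0;-3.2 -9.9 0 0 0 0;-1.1 -10.4 0 0 0 0'
python3 - <<'E'
from h import *
s=ctrl.sense();cap('scene','c3');p=s['eef_pos'];print(p,s['joints'][5],s['force'],s['wrist_torque'],np.degrees(np.arctan2(p[1]+73,p[0]-469.2)),np.hypot(p[1]+73,p[0]-469.2),bell('c3'))
E
```

```text
time_s: 19.82
eef_pos: [457.5, -23.9, 108.4]
ee_rot: [0.001, 0.78, -0.626, -0.001]
force: [-8.3, -2.5, 6.4]
grip_width: 0.264
grip_force: 40.8
[457.47839703 -23.88725771 108.40178286] 2.615816171702491 [-8.25512305 -2.47862598  6.40888761] [-0.79695116  1.53993376 -0.04794647] 103.42350917109641 50.492152180447874 {'cap': (-0.62, 0.945), 'bell': (-0.75, 0.953), 'deck': (-5.88, 0.952)}
```

```bash
python3 -m inch '1.1 -10.4 0 0 0 0;3.2 -9.9 0 0 0 0;5.2 -9.1 0 0 0 0;7 -7.8 0 0 0 0;8.5 -6.1 0 0 0 0;9.5 -4.3 0 0 0 0;10.2 -2.2 0 0 0 0;10.5 0 0 0 0 0;10.2 2.2 0 0 0 0;9.6 4.3 0 0 0 0'
python3 - <<'E'
from h import *
s=ctrl.sense();cap('scene','c4');cap('wrist','w4');p=s['eef_pos'];print(p,s['joints'][5],s['force'],s['wrist_torque'],np.degrees(np.arctan2(p[1]+73,p[0]-469.2)),np.hypot(p[1]+73,p[0]-469.2),bell('c4'))
E
```

```text
time_s: 20.7
eef_pos: [517.8, -87.4, 108.7]
ee_rot: [-0.001, 0.78, -0.626, 0.0]
force: [2.6, 7.8, 3.2]
grip_width: 0.268
grip_force: 40.2
[517.82060777 -87.38121991 108.69680096] 2.5303988587296766 [2.5862643  7.8098052  3.18818597] [ 1.56344637 -0.4062184  -0.02931228] -16.477398031724174 50.70288932460441 {'cap': (-2.25, 0.877), 'bell': (-1.88, 0.925), 'deck': (-7.12, 0.959)}
```

```bash
python3 -m inch '8.5 6.1 0 0 0 0;7 7.8 0 0 0 0;5.2 9.1 0 0 0 0;0 0 0 0 0 0;0 0 0 0 0 0;0 0 0 0 0 0;0 0 0 0 0 0;0 0 0 0 0 0;0 0 0 0 0 0;0 0 0 0 0 0'
python3 - <<'E'
from h import *
s=ctrl.sense();cap('scene','c5');p=s['eef_pos'];print(p,s['force'],s['wrist_torque'],np.degrees(np.arctan2(p[1]+73,p[0]-469.2)),bell('c5'))
z=[cv2.resize(cv2.imread(f'pics/{n}.png')[170:225,362:402],(400,550),interpolation=cv2.INTER_CUBIC) for n in('scene0','c5')]
cv2.imwrite('pics/v5.png',np.hstack(z))
E
```

```text
time_s: 21.63
eef_pos: [499.3, -113.3, 108.7]
ee_rot: [-0.0, 0.78, -0.626, 0.001]
force: [4.7, -1.6, 4.4]
grip_width: 0.274
grip_force: 40.4
[ 499.25271697 -113.27214807  108.72607718] [ 4.6910251  -1.60917576  4.40850066] [-0.1218828  -0.78482014 -0.01658167] -53.268201254602985 {'cap': (-2.75, 0.838), 'bell': (-2.25, 0.869), 'deck': (-7.5, 0.952)}
```

View pics/v5.png

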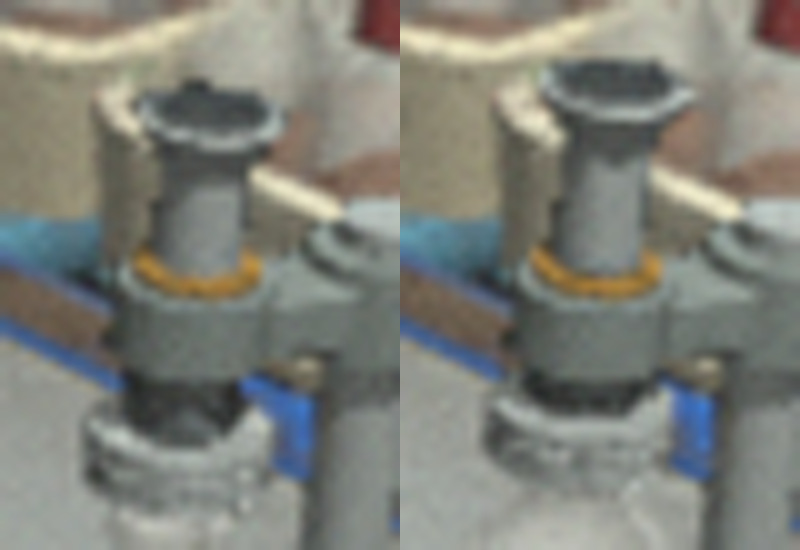

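In the right half the cap has risen about 2.7 px from its start, which is roughly 7 mm. The groove isn't showing above the bush, so it is level with its top. Now I'll let go and lift off.

```bash
python3 -m inch '0 0 0 0 0 0;0 0 0 0 0 0;0 0 0 0 0 0;0 0 0 0 0 0;0 0 0 0 0 0;0 0 0 0 0 0;0 0 -5 0 0 0;0 0 -10 0 0 0;0 0 -20 0 0 0;0 0 -20 0 0 0' 0.45; python3 -m inch '0 0 -20 0 0 0;0 0 -15 0 0 0;0 0 -5 0 0 0;0 0 0 0 0 0;0 0 0 0 0 0;0 0 0 0 0 0;0 0 0 0 0 0;0 0 0 0 0 0;0 0 0 0 0 0;0 0 0 0 0 0'
python3 - <<'E'
from h import *
cap('scene','c6');print(bell('c6'))
b=cv2.imread('pics/c6.png');a=cv2.imread('pics/c5.png')
cv2.imwrite('pics/v6.png',np.hstack([cv2.resize(b[150:320,270:430],(560,595),interpolation=cv2.INTER_CUBIC),cv2.resize(b[172:222,368:398],(240,400))[:].copy() if 0 else cv2.copyMakeBorder(cv2.resize(b[172:222,368:396],(224,400),interpolation=cv2.INTER_CUBIC),0,195,0,0,cv2.BORDER_CONSTANT)]))
E
```

```text
time_s: 22.52
eef_pos: [498.6, -113.1, 164.8]
ee_rot: [0.0, 0.78, -0.626, -0.0]
force: [0.5, -1.0, -0.2]
grip_width: 0.446
grip_force: 0.0
time_s: 23.35
eef_pos: [498.7, -113.1, 203.2]
ee_rot: [0.0, 0.78, -0.626, -0.0]
force: [0.6, -0.7, -0.2]
grip_width: 0.45
grip_force: 0.0
{'cap': (-2.75, 0.836), 'bell': (-2.25, 0.868), 'deck': (-7.5, 0.952)}
```

View pics/v6.png

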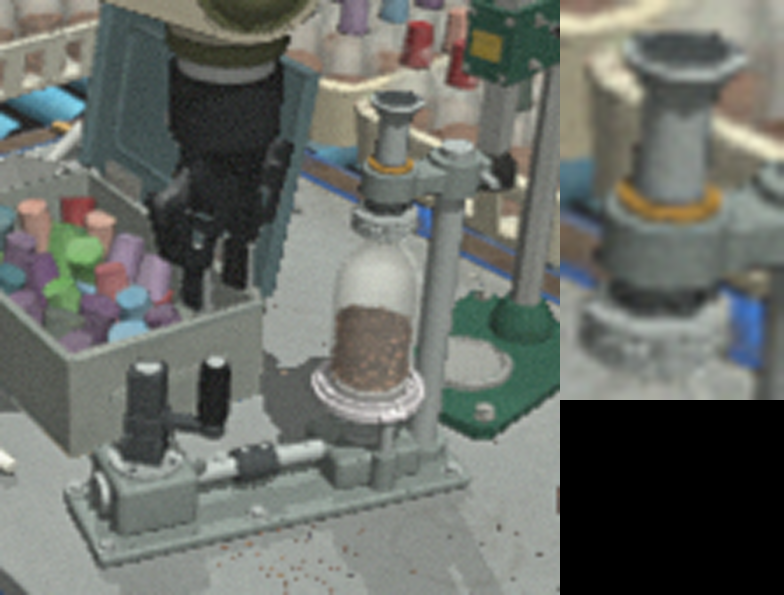

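The gripper is clear, the crank sits fully down on the shaft and the bottle stands upright under the raised bell. The bell reading hasn't changed since I let go.

```bash
python3 -c "
from h import *;print(ctrl.finish_job())"
```

```text
the job is handed in; nothing more can be done
None
```

The job is handed in: the crank sits fully down on the drive shaft, the bell measured about 7 mm up (roughly 6.4 to 7.5 mm in the camera images), and the arm was clear after 23 s of the 61 s allowed; no verdict was returned.

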